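# Swing the mixer stage in and slide a full tub onto it

## Robot

A 6-joint arm with a two-finger parallel gripper is mounted at the origin on the work surface. World frame = base frame: x ahead of the robot, y to its left, z up, the work surface at z = 0. Lengths are in m, angles in rad, forces in N, time in s.
With the tool pointing down it reaches from about 0.375 to 0.975 m from the base axis. Payload 3.8 kg.
Tool frame: the origin (TCP) lies at the very end of the fingers, on their centre line; the grasp point (between the pads) lies 19 mm behind it; y points along the fingers, z is the direction in which the jaws open and shut, and the axes are right-handed (so a half turn about y gives the same grasp; the last joint's range is limited). The gripper opens to 85 mm and grips with 20 to 120 N. Pads are 22 mm wide; open, the fingers measure 114 mm over their backs; the gripper's body (76 mm by 85 mm) begins 54 mm behind the grasp point. The pads swing forward as they close: fully open they stand 13 mm farther back than shut.
Start: joints at [1.189, 0.264, 1.604, -0, 1.274, -0.037], TCP at [0.228, 0.635, 0.231] pointing down, gripper open.
Joint ranges: [-2.63, 2.63], [-0.94, 2.18], [0.31, 2.57], [-1.31, 4.45], [0, 2.66], [-2.55, 2.55]. Speed limits (rad/s): [2.57, 2.57, 3.14, 3.14, 3.14, 3.14].

## Interface

Orientations are given as a unit quaternion [x, y, z, w].
In Python, from station import arm gives the robot as it stands.
- The arm moves only by the shell command python3 -m inch 'ROWS' [FORCE]. ROWS is text: rows parted by semicolons, each of 5 numbers parted by spaces: the shift along the tool's x, y, z in mm, then the turn about the tool's y in rad, then the finger opening in mm, from 0 to 85.4. A call has 1 to 5 rows; each row is the pose to reach, as a shift and turn from the pose commanded when the call began, along the tool's axes at that moment; what a row does not reach only later rows make up. A row lasts 1/8 s, in which the tool goes at most 62.5 mm and 10.7 degrees, less where a joint would pass 70% of its speed; a pose out of reach is approached as far as the arm can. A call with a gripper value outside its range is refused whole. The fingers move at their own pace and stop on an object; FORCE is the grip in N (left out, the last holds). Time passes only in rows, so rows that repeat a pose let the fingers close. It gives the time, the measured TCP pose, the force and the opening at its end, in the units of the state.
- arm.state(): the state, without advancing time (a new reading comes with each control period).
- arm.camera(name): name is "scene" or "top"; returns the picture (384x512x3 uint8, red, green, blue); there is no depth.
- arm.camera_info(name): a dict with "intrinsics" (3x3 intrinsics, pixels), "k1" (the pictures are not rectified: a ray, as slopes to the right and down, at radius r is drawn at 1 + k1 r^2 times it, then the intrinsics apply), "camera_from_world" (4x4, takes a point from world to camera coordinates). Camera axes: x right, y up, looking along -z (the intrinsics and any distortion apply to the point x, -y, -z); pixel columns grow to the right and rows downward; lengths in m; the calibration is good to about 2 mm. A picture is of the moment at which its call begins. camera_info takes no time and is no camera call.
- arm.hand_in(): hands the job in, once; it reports no verdict.
The state is a dict: "t": time; "joints": joint angles; "dq": joint speeds; "tau": joint torques, N m; "position": TCP position; "ee_rot": TCP orientation; "contact_force": force on the tool from outside, world axes, zero at the start; "ft_torque": the same for the moment, N m; "opening": opening from 0.0 (shut) to 1.0 (fully open).
Only numpy, scipy, OpenCV 4.12 (cv2) and the standard library are available. Lean on these libraries where they do the work, as an engineer would, in place of code of your own. Each camera call takes 0.05 s, during which the arm holds its last target. There are 200 camera calls.

## Task

Swing the mixer's loading stage round to its stop, so that its narrow pad lies in line with the lab jack. Then slide the small sample tub across from the jack onto the pad without lifting it, and leave it standing upright, centred on the pad and clear of the jack. Do not disturb the pail, the bottle or the spatula.

Things in the scene. Friction and masses are not known exactly. Their poses are not given: they have to be found in the camera images.
- stage (a joint): swing angle (rad) of the loading stage about the upright column. 0 = home at its stop, pad in line with and next to the jack; grows to at most 1.6 as the pad swings away from the jack (clockwise seen from above, towards the local +y side of axis). Stiff friction holds it where it is left (about 2 N at the pad moves it).
- pad (a point): centre of the top face of the stage's pad, a bare aluminium plate 90 mm long (local x, radial) by 50 mm wide (local y) and 8 mm thick, top 83 mm above the table, 110 mm from the column axis. It moves with the stage; local x points to the column. A 28 mm wide dark arm, its underside 65 mm above the table, carries the pad on a round steel hub of radius 26 mm whose top is 93 mm above the table.
- axis (a point): point on the fixed column axis at pad-top height (83 mm). Local x points from the jack to the column; with the stage home the pad centre lies at local x = -110 mm, y = 0. The yellow base plate is 150 x 120 x 12 mm; a small dark stop post stands beside the arm on the local -y side.
- jack: fixed scissor lab jack with a bare flat steel top plate 140 mm (local x) by 130 mm (local y), without rim; origin at the centre of its underside, top 85 mm above the table, so 2 mm above the pad. Its edge at local x = +70 mm faces the pad, 6 mm from it when the stage is home. A screw with a black knob sticks out 35 mm at local -x, half way up.
- tub: the small closed sample tub, white with a yellow lid, upright on the jack: round, diameter 66 mm, 70 mm high (the lid is the top 12 mm, diameter 62 mm), about 0.3 kg. Origin at the centre of its underside.
- pail: bystander: larger white tub with a white lid, diameter 92 mm, 95 mm high, on the table. Origin at the centre of its underside.
- bottle: bystander: amber bottle with a black cap, diameter 52 mm, 100 mm high, on the table. Origin at the centre of its underside.
- spatula: bystander: spatula 280 mm long with a 65 mm wide blade lying flat on the table along its local x. Origin at the middle of its length, on its underside.
Mind the look-alikes: they are no part of the job. What is shaped like the tub but green or purple is not meant.

How it is judged:
By the outcome, as a careful person would: the job done as asked, in the order asked, and still so for the second after the job is handed in, with the robot touching nothing.
It also fails if it takes over 58 s, if anything falls off the work surface, if the arm or the gripper's body presses on something with over 40 N, if the wrist force passes 120 N, or if a joint passes its speed limit or range.

## Working session

There is one attempt and no reset: what is moved stays moved. The work goes in short steps, Python scripts to look and compute and a shell command to move; the robot and the scene stay as the last step left them, time stands still between calls to the robot, and variables do not carry over. Pictures are saved under pics/ and viewed, about 8 in all and at most 12, crops included, and the job is handed in when it is done.

```bash
ls; mkdir -p pics
python3 - <<'E'
from station import arm
import cv2,numpy as np
for n in("scene","top"):
    cv2.imwrite(f"pics/{n}0.png",arm.camera(n)[:,:,::-1]); 
    c=arm.camera_info(n);print(n,c)
s=arm.state();print(s["t"],s["position"],s["ee_rot"],s["opening"])
E
```

```text
pics
scene {'intrinsics': array([[366.12807907,   0.        , 255.3229045 ],
       [  0.        , 366.12807907, 191.27691758],
       [  0.        ,   0.        ,   1.        ]]), 'k1': 0.009583165463585506, 'camera_from_world': array([[ 0.82308304,  0.56789342, -0.00560088, -0.47493483],
       [-0.43023541,  0.62994374,  0.64658207,  0.18555618],
       [ 0.37071794, -0.52978104,  0.76282387, -1.09838196],
       [ 0.        ,  0.        ,  0.        ,  1.        ]])}
top {'intrinsics': array([[374.39188125,   0.        , 253.32334961],
       [  0.        , 374.39188125, 190.75746153],
       [  0.        ,   0.        ,   1.        ]]), 'k1': -0.10795599559936422, 'camera_from_world': array([[ 0.09909022, -0.99506441, -0.00528588, -0.04036791],
       [ 0.97218538,  0.09567627,  0.21377941, -0.59130095],
       [-0.21221855, -0.0263223 ,  0.97686766, -0.7977761 ],
       [ 0.        ,  0.        ,  0.        ,  1.        ]])}
0.1 [0.22790692 0.63463653 0.23007688] [ 0.69734338 -0.12143517  0.12113933 -0.69591017] 1.0048502151360275
```

View pics/scene0.png

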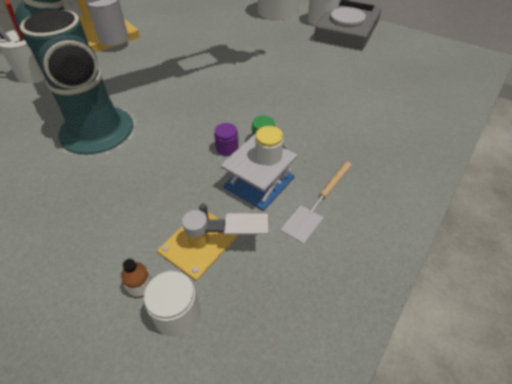

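View pics/top0.png

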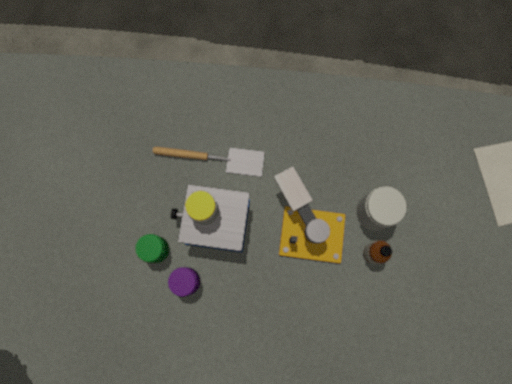

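The tub meant is the white one with the yellow lid, at top (201,206) / scene (269,137), standing on the jack. The look-alikes are green at top (151,248) and purple at (184,281), both on the table. The pad is at top (293,189), swung away, and the hub is at (317,231). Next: measure these and make one enlarged crop.

```bash
cat > h.py <<'E'
import numpy as np,cv2
from station import arm
def ray(n,uv):
    c=arm.camera_info(n);K=c["intrinsics"];T=c["camera_from_world"]
    p=cv2.undistortPoints(np.array([[uv]],float),K,np.array([c["k1"],0,0,0,0]))[0,0]
    d=T[:3,:3].T@np.array([p[0],-p[1],-1]);o=-T[:3,:3].T@T[:3,3];return o,d
def pl(n,uv,z):
    o,d=ray(n,uv);return (o+d*(z-o[2])/d[2])[:2]
def px(n,P):
    c=arm.camera_info(n);T=c["camera_from_world"];q=T[:3,:3]@np.array(P,float)+T[:3,3]
    q=np.array([q[0],-q[1],-q[2]])
    return cv2.projectPoints(q[None],np.zeros(3),np.zeros(3),c["intrinsics"],np.array([c["k1"],0,0,0,0]))[0][0,0]
def mask(im,lo,hi,box):
    h=cv2.cvtColor(im,cv2.COLOR_RGB2HSV);m=cv2.inRange(h,np.array(lo),np.array(hi));z=np.zeros_like(m)
    a,b,c,d=box;z[b:d,a:c]=m[b:d,a:c];return z
def blob(m):
    cs=cv2.findContours(m,cv2.RETR_EXTERNAL,cv2.CHAIN_APPROX_NONE)[0];return max(cs,key=cv2.contourArea)
E
python3 - <<'E'
from h import *
im=cv2.imread("pics/top0.png")[:,:,::-1].copy()
def rep(name,m,z):
    c=blob(m)[:,0].astype(float);w=np.array([pl("top",p,z) for p in c])*1000
    r=cv2.minAreaRect(w.astype(np.float32));e=cv2.minEnclosingCircle(w.astype(np.float32))
    print(name,len(c),"rect",np.round(r[0]),np.round(r[1]),round(r[2],1),"circ",np.round(e[0]),round(e[1]))
rep("lid",mask(im,(22,120,80),(35,255,255),(180,185,222,225)),.155)
rep("jack",mask(im,(0,0,125),(180,60,255),(170,180,255,255)),.085)
rep("pad",mask(im,(0,0,125),(180,60,255),(270,160,315,212)),.083)
rep("hub",mask(im,(0,0,110),(180,60,255),(303,217,331,246)),.093)
rep("base",mask(im,(10,150,80),(30,255,255),(270,200,355,270)),.012)
rep("pail",mask(im,(0,0,110),(180,60,255),(360,180,410,232)),.095)
rep("spat",mask(im,(0,0,125),(180,60,255),(222,145,270,180)),.005)
rep("bottle",mask(im,(0,0,0),(180,255,40),(378,240,395,265)),.1)
print("post",pl("top",(293,240),.09)*1000, "knob",pl("top",(174,214),.042)*1000)
print("handle",pl("top",(154,150),.01)*1000)
a=cv2.resize(im[130:290,140:420],None,fx=2.8,fy=2.8,interpolation=cv2.INTER_CUBIC)
cv2.imwrite("pics/crop.png",a[:,:,::-1])
E
```

```text
lid 80 rect [531. 121.] [59. 58.] 52.1 circ [531. 121.] 31
jack 344 rect [522. 104.] [150. 131.] 87.7 circ [520. 100.] 94
pad 105 rect [604. -70.] [92. 52.] 33.8 circ [604. -70.] 51
hub 64 rect [ 514. -129.] [50. 48.] 3.5 circ [ 513. -132.] 27
base 295 rect [ 511. -131.] [148. 119.] 88.2 circ [ 512. -131.] 93
pail 119 rect [ 584. -281.] [94. 90.] 64.8 circ [ 581. -281.] 49
spat 118 rect [678.  50.] [93. 68.] 87.7 circ [678.  49.] 55
bottle 29 rect [ 481. -279.] [19. 22.] 4.9 circ [ 480. -280.] 12
post [486.17486115 -79.26797824] knob [523.42713923 198.21848274]
handle [684.69812948 280.64865204]
```

View pics/crop.png

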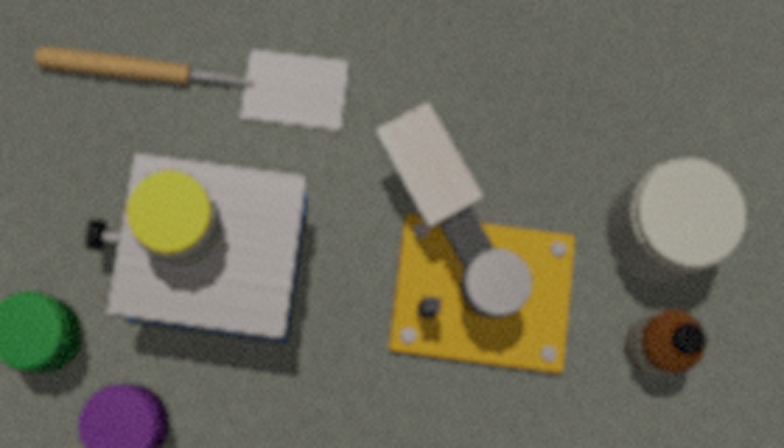

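```bash
cat >> h.py <<'E'
from scipy.spatial.transform import Rotation as R
def to(P,jaw=None,verbose=1):
    "shift in tool axes (mm) to P (m); turn about tool y to bring jaw axis to world angle jaw"
    s=arm.state();r=R.from_quat(s["ee_rot"]).as_matrix();d=r.T@(np.array(P)-s["position"])*1000
    z=r[:,2];a=None
    if jaw is not None:
        cur=np.arctan2(z[1],z[0]);a=(cur-jaw+np.pi/2)%np.pi-np.pi/2 # tool y down: +turn = clockwise from above
    print("shift",np.round(d,1),"turn",a,"pos",np.round(s["position"],4),"t",s["t"],"op",s["opening"],"F",np.round(s["contact_force"],1))
E
python3 - <<'E'
from h import *
s=arm.state();print(np.round(R.from_quat(s["ee_rot"]).as_matrix(),3))
to((.66,-.06,.2),np.radians(-1.8));to((.66,-.06,.2),np.radians(88.2))
E
```

```text
[[ 0.941 -0.001  0.338]
 [-0.338 -0.002  0.941]
 [-0.    -1.    -0.002]]
shift [ 641.4   31.1 -507.7] turn 1.2574551566546224 pos [0.2279 0.6346 0.2301] t 0.1 op 1.0048502151360275 F [-0.3  0.4 -1.1]
shift [ 641.4   31.1 -507.7] turn -0.3133411701402744 pos [0.2279 0.6346 0.2301] t 0.1 op 1.0048502151360275 F [-0.3  0.4 -1.1]
```

Run:
```python
from h import *
to((.64,-.13,.2),np.radians(-1.8))
```

```text
shift [ 646.3   31.2 -580.3] turn 1.2574551566546224 pos [0.2279 0.6346 0.2301] t 0.1 op 1.0048502151360275 F [-0.3  0.4 -1.1]
```

```bash
python3 -m inch '646 31 -580 1.257 0;646 31 -580 1.257 0;646 31 -580 1.257 0;646 31 -580 1.257 0;646 31 -580 1.257 0' 40
python3 - <<'E'
from h import *
s=arm.state();print(np.round(R.from_quat(s["ee_rot"]).as_matrix(),3))
to((.64,-.13,.2),np.radians(-1.8))
E
```

```text
t: 0.72
position: [0.3767, 0.3584, 0.2197]
ee_rot: [0.566, -0.425, 0.425, -0.565]
contact_force: [1.8, 0.4, -0.4]
opening: -0.001
[[ 0.279 -0.     0.96 ]
 [-0.96  -0.     0.279]
 [ 0.    -1.    -0.   ]]
shift [542.4  19.8 116.6] turn 0.31418232806836444 pos [0.3767 0.3584 0.2197] t 0.725 op -0.0010214271573354189 F [ 1.8  0.4 -0.4]
```

```bash
python3 -m inch '542 20 117 0.314 0;542 20 117 0.314 0;542 20 117 0.314 0;542 20 117 0.314 0;542 20 117 0.314 0'>/dev/null
python3 - <<'E'
from h import *
to((.64,-.13,.2),np.radians(-1.8))
E
```

```text
shift [211.5   8.5 118.7] turn 0.00576861093155312 pos [0.5268 0.0845 0.2086] t 1.35 op 0.0038751449982740082 F [0.4 0.7 0.4]
```

Tool x now points along world -y and tool z along world +x.

```bash
python3 -m inch '212 8 119 0 0;212 8 119 0 0;212 8 119 0 0;212 8 119 0 0;212 8 119 0 0'>/dev/null
python3 - <<'E'
from h import *
to((.64,-.13,.06),np.radians(-1.8))
E
python3 -m inch '0 60 0 0 0;0 120 0 0 0;0 140 0 0 0;0 140 0 0 0;0 140 0 0 0'
python3 - <<'E'
from h import *
for p in [(624,-110),(612,-82),(600,-60),(580,-40),(558,-26)]: to((p[0]/1e3,p[1]/1e3,.06))
cv2.imwrite("pics/s1.png",np.hstack([arm.camera("scene")[100:300,130:380],arm.camera("top")[130:330,200:450]])[:,:,::-1].repeat(1,0))
i=cv2.imread("pics/s1.png");cv2.imwrite("pics/s1.png",cv2.resize(i,None,fx=1.6,fy=1.6))
E
```

```text
shift [ -2.3 139.6  -0.6] turn 0.0015640070795459593 pos [ 0.6406 -0.1322  0.1996] t 1.975 op 0.002798726363945035 F [-0.9  0.7  0.6]
t: 2.6
position: [0.6422, -0.1286, 0.0638]
ee_rot: [0.493, -0.505, 0.508, -0.495]
contact_force: [0.3, -0.2, 0.6]
opening: 0.002
shift [-18.2   3.7 -18.7] turn None pos [ 0.6422 -0.1286  0.0638] t 2.6 op 0.0020559458505072454 F [ 0.3 -0.2  0.6]
shift [-45.9   3.7 -31.3] turn None pos [ 0.6422 -0.1286  0.0638] t 2.6 op 0.0020559458505072454 F [ 0.3 -0.2  0.6]
shift [-67.6   3.6 -43.9] turn None pos [ 0.6422 -0.1286  0.0638] t 2.6 op 0.0020559458505072454 F [ 0.3 -0.2  0.6]
shift [-87.1   3.5 -64.4] turn None pos [ 0.6422 -0.1286  0.0638] t 2.6 op 0.0020559458505072454 F [ 0.3 -0.2  0.6]
shift [-100.5    3.4  -86.7] turn None pos [ 0.6422 -0.1286  0.0638] t 2.6 op 0.0020559458505072454 F [ 0.3 -0.2  0.6]
```

View pics/s1.png

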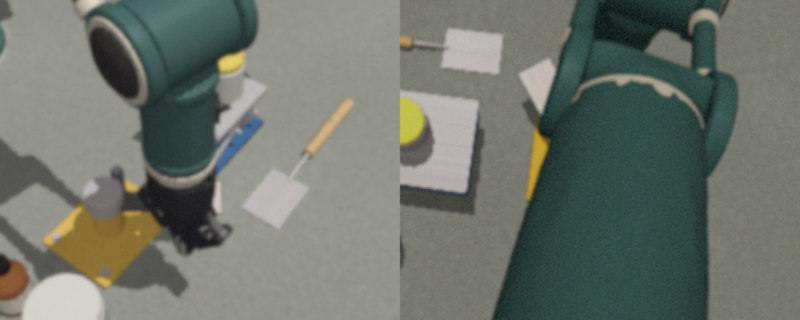

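The fingers stand beyond the pad's outer side and touch nothing. Now I push along the arc.

```bash
python3 -m inch '-9 3 -9 0 0;-18 3 -19 0 0;-27 3 -23 0 0;-36 3 -27 0 0;-46 3 -31 0 0'; python3 -m inch '-11 0 -6 0 0;-22 0 -13 0 0;-32 0 -23 0 0;-41 0 -33 0 0;-48 0 -44 0 0';python3 -m inch '-3 0 -5 0 0;-6 0 -9 0 0;-6 0 -11 0 0'
python3 - <<'E'
from h import *
to((.55,-.026,.06))
E
```

```text
t: 3.32
position: [0.6101, -0.0813, 0.0581]
ee_rot: [0.494, -0.506, 0.507, -0.494]
contact_force: [-0.6, -2.5, 0.4]
opening: -0.0
t: 3.95
position: [0.5667, -0.0319, 0.0579]
ee_rot: [0.494, -0.506, 0.506, -0.494]
contact_force: [1.8, -1.8, -0.1]
opening: -0.002
t: 4.32
position: [0.5567, -0.0258, 0.058]
ee_rot: [-0.493, 0.506, -0.506, 0.494]
contact_force: [3.0, 1.7, -0.7]
opening: 0.003
shift [ 0.4 -2.  -6.7] turn None pos [ 0.5567 -0.0258  0.058 ] t 4.325 op 0.0034244851383913905 F [ 3.   1.7 -0.7]
```

Contact force is small, so the stage is still moving. I creep to the stop.

```bash
python3 -m inch '0 0 -2 0 0;0 0 -4 0 0;0 0 -4 0 0'|sed -n '2p;4p';python3 -m inch '0 0 -2 0 0;0 0 -3 0 0;0 0 -3 0 0'|sed -n '2p;4p'
```

```text
position: [0.5548, -0.026, 0.0582]
contact_force: [8.2, 2.1, -4.5]
position: [0.5548, -0.026, 0.0585]
contact_force: [14.7, 2.6, -11.8]
```

It is at the stop: the tool halts at x = 0.555 as predicted and the force rises. I back off, rise and swing aside to look.

```bash
python3 -m inch '0 0 20 0 0;0 0 40 0 0;0 -60 40 0 0;0 -120 40 0 0;0 -180 40 0 85'|sed -n '2p;4p';python3 -m inch '-400 0 -60 0 85;-400 0 -60 0 85;-400 0 -60 0 85;-400 0 -60 0 85;-400 0 -60 0 85'>/dev/null;python3 -m inch '-100 0 0 0 85;-100 0 0 0 85;-100 0 0 0 85'
python3 - <<'E'
from h import *
im=arm.camera("top");sc=arm.camera("scene")
cv2.imwrite("pics/top2f.png",im[:,:,::-1])
a=np.hstack([cv2.resize(im[130:290,140:360],(440,320)),cv2.resize(sc[110:270,180:360],(360,320))])
cv2.imwrite("pics/s2.png",a[:,:,::-1])
E
```

```text
position: [0.5884, -0.0275, 0.2387]
contact_force: [1.3, -0.6, -0.1]
t: 6.7
position: [0.5524, 0.385, 0.2366]
ee_rot: [-0.495, 0.506, -0.505, 0.494]
contact_force: [-0.7, -0.5, 0.1]
opening: 0.994
```

View pics/s2.png

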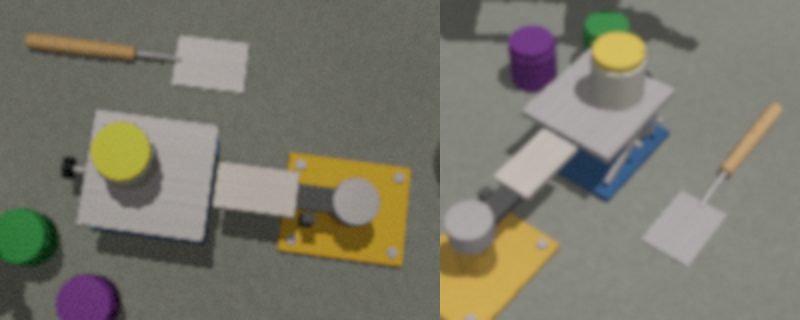

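The stage is home: the pad, at (257,185) in the crop, is in line with and next to the jack, and nothing else moved. Second measurement of tub and pad:

Run:
```python
from h import *
im=cv2.imread("pics/top2f.png")[:,:,::-1].copy();sc=arm.camera("scene")
def rep(n,name,m,z):
    c=blob(m)[:,0].astype(float);w=np.array([pl(n,p,z) for p in c])*1000
    r=cv2.minAreaRect(w.astype(np.float32));e=cv2.minEnclosingCircle(w.astype(np.float32))
    print(n,name,len(c),"rect",np.round(r[0],1),np.round(r[1]),round(r[2],1),"circ",np.round(e[0],1),round(e[1]))
for lo in(130,150,165):
    rep("top","pad",mask(im,(0,0,lo),(180,60,255),(249,205,292,245)),.083)
    rep("scene","pad",mask(sc,(0,0,lo),(180,60,255),(204,170,243,212)),.083)
rep("top","lid",mask(im,(22,120,80),(35,255,255),(180,185,222,225)),.155)
rep("scene","lid",mask(sc,(22,100,80),(35,255,255),(250,115,290,165)),.155)
rep("top","hub",mask(im,(0,0,110),(180,60,255),(303,217,331,246)),.093)
for n,I in(("top",im),("scene",sc)):
    print(n,"pred pad corners",[np.round(px(n,(.5155+a*.045*-.031+b*.025,-.020-a*.045-b*.025*.031,.083))) for a in(-1,1) for b in(-1,1)])
print("post line px jack edge pts",[np.round(pl("top",p,.085)*1000) for p in((140+218/2,130+127/2),(140+204/2,130+240/2),(140+96/2,130+111/2),(140+79/2,130+222/2))])
to((.531,.121,.25))
```

```text
top pad 117 rect [516.4 -21.9] [90. 51.] 87.7 circ [516.8 -21.9] 49
scene pad 149 rect [503.8 -21.8] [ 88. 119.] 39.8 circ [489.4 -31.4] 64
top pad 115 rect [516.7 -21.9] [88. 49.] 87.9 circ [515.7 -22. ] 48
scene pad 81 rect [515.8 -23.5] [90. 51.] 87.8 circ [516.1 -24. ] 49
top pad 113 rect [516.3 -21.6] [87. 46.] 88.6 circ [518.3 -21.7] 47
scene pad 78 rect [516.3 -23.6] [88. 50.] 88.2 circ [516.5 -23.9] 48
top lid 80 rect [530.6 120.9] [59. 57.] 50.9 circ [531.  121.3] 31
scene lid 67 rect [534.9 116.5] [58. 66.] 34.2 circ [535.7 117.6] 36
top hub 63 rect [ 512.3 -131.2] [49. 49.] 49.8 circ [ 511.6 -130.5] 26
top pred pad corners [array([245., 233.]), array([248., 211.]), array([286., 238.]), array([289., 216.])]
scene pred pad corners [array([232., 173.]), array([249., 182.]), array([206., 196.]), array([224., 207.])]
post line px jack edge pts [array([581.,  27.]), array([454.,  29.]), array([585., 166.]), array([460., 168.])]
shift [261.2 -12.3 -15.5] turn None pos [0.5533 0.3817 0.2372] t 6.85 op 0.9933195315267859 F [0.1 0.1 1.3]
```

```bash
python3 -m inch '261 0 -15 0 85;261 0 -15 0 85;261 0 -15 0 85;261 0 -15 0 85;261 0 -15 0 85'>/dev/null; python3 -m inch '0 0 0 0 85';python3 - <<'E'
from h import *
to((.531,.121,.098),np.radians(-1.8))
E
```

```text
t: 7.6
position: [0.5317, 0.1209, 0.2381]
ee_rot: [-0.492, 0.507, -0.507, 0.493]
contact_force: [0.4, 0.6, -0.5]
opening: 0.996
shift [ -0.  140.1  -0.8] turn 0.002314194724209795 pos [0.5317 0.1209 0.2381] t 7.6 op 0.9964870583680846 F [ 0.4  0.6 -0.5]
```

```bash
python3 -m inch '0 50 0 0 85;0 100 0 0 85;0 125 0 0 85;0 139 0 0 85;0 139 0 0 85' 25;  python3 -m inch '0 0 0 0 60;0 0 0 0 60;0 0 0 0 60;0 0 0 0 60' 25
python3 - <<'E'
from h import *
to((.531,.121,.098))
sc=arm.camera("scene");cv2.imwrite("pics/s3.png",cv2.resize(sc[80:240,180:380],None,fx=3,fy=3)[:,:,::-1])
E
```

```text
t: 8.22
position: [0.5315, 0.1232, 0.0981]
ee_rot: [-0.494, 0.506, -0.506, 0.493]
contact_force: [0.1, 0.6, -0.4]
opening: 0.991
t: 8.72
position: [0.5332, 0.1229, 0.1006]
ee_rot: [0.493, -0.506, 0.507, -0.495]
contact_force: [0.0, 2.5, 6.4]
opening: 0.766
shift [ 2.   2.6 -2.2] turn None pos [0.5332 0.1229 0.1006] t 8.725 op 0.7657919744434356 F [0.  2.5 6.4]
```

View pics/s3.png

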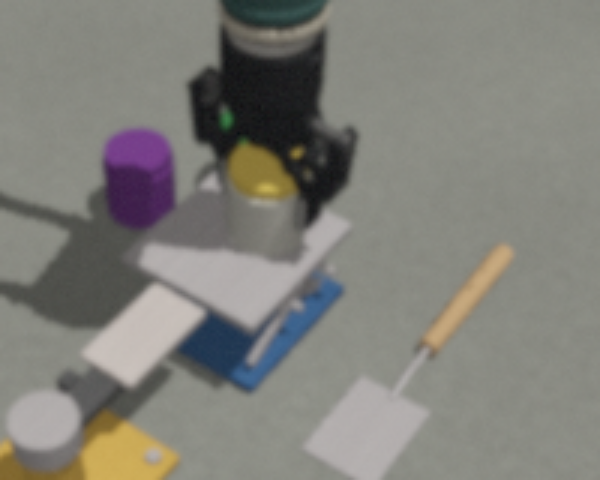

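Gripped: the opening is 65 mm, matching the 66 mm tub, and it is pressed lightly on the plate. Now slide.

```bash
python3 -m inch '8 0 -1 0 60;20 0 -2 0 60;34 0 -3 0 60;48 0 -4 0 60;62 0 -5 0 60'|sed -n '2p;4,5p'; python3 -m inch '14 0 -1 0 60;28 0 -3 0 60;42 0 -4 0 60;56 0 -5 0 60;68 0 -6 0 60'|sed -n '2p;4,5p'
python3 - <<'E'
from h import *
to((.518,-.0199,.1))
sc=arm.camera("scene");cv2.imwrite("pics/s4.png",cv2.resize(sc[100:260,150:350],None,fx=3,fy=3)[:,:,::-1])
E
```

```text
position: [0.5272, 0.0611, 0.1007]
contact_force: [1.1, 4.8, 4.5]
opening: 0.767
position: [0.5177, -0.0081, 0.0991]
contact_force: [0.6, 0.6, -3.2]
opening: 0.768
shift [11.8 -0.9  0.6] turn None pos [ 0.5177 -0.0081  0.0991] t 10.025 op 0.7679116465796398 F [ 0.6  0.6 -3.2]
```

View pics/s4.png

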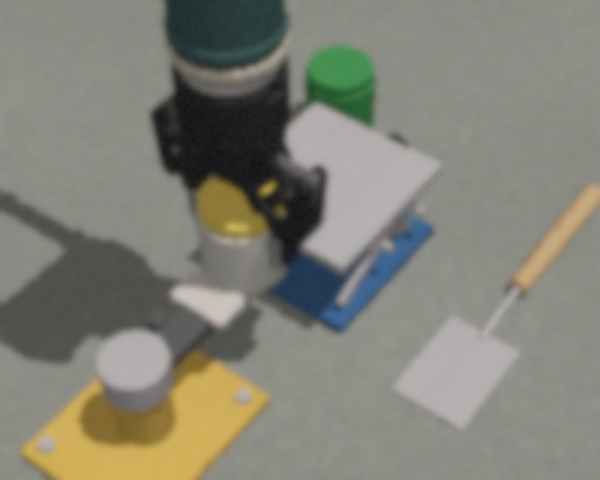

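The tub, at (235,245), is over the pad and past the jack edge. Wrist force of -3 N equals its weight, so it now hangs about 2 mm up. Lower while finishing.

```bash
python3 -m inch '2 1 0 0 60;6 2 0 0 60;10 2 0 0 60;13 2 0 0 60;13 2 0 0 60'|sed -n '2p;4,5p'
python3 - <<'E'
from h import *
to((.518,-.0199,.1))
im=arm.camera("scene");c=blob(mask(im,(18,90,50),(38,255,255),(200,140,260,185)));print(cv2.boundingRect(c))
E
```

```text
position: [0.5191, -0.0191, 0.0988]
contact_force: [-0.7, 6.8, 10.4]
opening: 0.766
shift [ 0.8 -1.2 -1.1] turn None pos [ 0.5191 -0.0191  0.0988] t 10.7 op 0.765526121473286 F [-0.7  6.8 10.4]
(213, 161, 24, 22)
```

Seated: the pad carries it (+10 N). Release, rise, move aside and check.

```bash
python3 -m inch '0 -1 0 0 70;0 -1 0 0 78;0 -1 0 0 85;0 -1 0 0 85'|sed -n '2p;4,5p'; python3 -m inch '0 -25 0 0 85;0 -60 0 0 85;0 -110 0 0 85;0 -140 0 0 85;0 -140 0 0 85'|sed -n '2p'; python3 -m inch '-300 0 0 0 85;-300 0 0 0 85;-300 0 0 0 85;-300 0 0 0 85;-300 0 0 0 85'>/dev/null; python3 -m inch '-90 0 0 0 85;-90 0 0 0 85;-90 0 0 0 85'|sed -n '1,2p'
python3 - <<'E'
from h import *
im=arm.camera("top");sc=arm.camera("scene")
def rep(n,I,name,z,*a):
    c=blob(mask(I,*a))[:,0].astype(float);w=np.array([pl(n,p,z) for p in c])*1000
    r=cv2.minAreaRect(w.astype(np.float32));e=cv2.minEnclosingCircle(w.astype(np.float32))
    print(n,name,"rect",np.round(r[0],1),np.round(r[1]),round(r[2],1),"circ",np.round(e[0],1),round(e[1]))
rep("top",im,"lid",.153,(22,120,80),(35,255,255),(240,195,292,245))
rep("scene",sc,"lid",.153,(22,100,80),(35,255,255),(200,130,265,200))
rep("top",im,"hub",.093,(0,0,110),(180,60,255),(303,217,331,246))
rep("top",im,"pail",.095,(0,0,110),(180,60,255),(360,180,410,232))
rep("top",im,"spat",.005,(0,0,125),(180,60,255),(222,145,270,180))
rep("top",im,"bottle",.1,(0,0,0),(180,255,40),(378,240,395,265))
a=np.hstack([cv2.resize(im[130:290,140:360],(440,320)),cv2.resize(sc[110:270,180:360],(360,320))])
cv2.imwrite("pics/s5.png",a[:,:,::-1])
E
```

```text
position: [0.5168, -0.0205, 0.0974]
contact_force: [0.5, -0.7, 1.0]
opening: 0.996
position: [0.5194, -0.0206, 0.2412]
t: 12.88
position: [0.5263, 0.3706, 0.2357]
top lid rect [518.  -26.9] [73. 62.] 87.3 circ [521.6 -31.4] 41
scene lid rect [520.2 -23.9] [57. 65.] 36.2 circ [521.2 -24. ] 33
top hub rect [ 511.7 -130.7] [49. 49.] 31.4 circ [ 512.  -129.7] 26
top pail rect [ 585.6 -281.5] [94. 94.] 67.3 circ [ 582.5 -282.4] 51
top spat rect [678.5  48.2] [93. 68.] 88.2 circ [677.9  48.9] 55
top bottle rect [ 481. -280.] [20. 20.] 2.2 circ [ 480.4 -280.1] 12
```

View pics/s5.png

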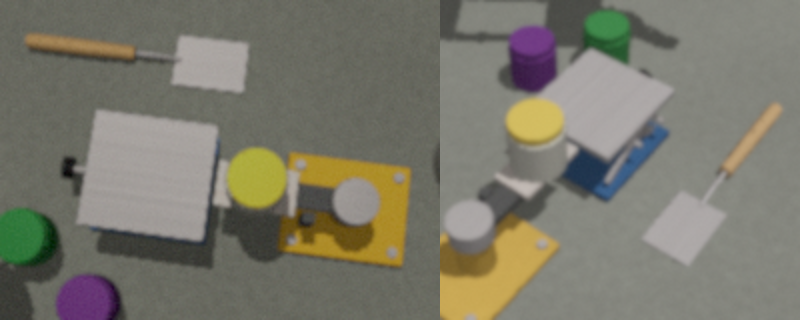

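The tub stands upright on the pad at (257,178), clear of the jack. My top-view lid mask merged with the yellow base plate (73x62), so I redo it with the box cut at the plate edge.

Run:
```python
from h import *
im=arm.camera("top");h=cv2.cvtColor(im,cv2.COLOR_RGB2HSV);print(h[219,268],h[225,290])
for b in(26,27):
    w=np.array([pl("top",p,.153) for p in blob(mask(im,(b,120,80),(36,255,255),(240,195,284,245)))[:,0].astype(float)],np.float32)*1000
    print(cv2.minAreaRect(w),cv2.minEnclosingCircle(w))
```

```text
[ 29 165 175] [15 14 74]
((518.9214477539062, -19.667564392089844), (59.26484680175781, 56.90270233154297), 5.600520133972168) ((518.5057373046875, -19.356903076171875), 30.986400604248047)
((518.9202880859375, -19.653331756591797), (59.26439666748047, 56.874183654785156), 5.600442886352539) ((518.7685546875, -18.7055721282959), 30.897174835205078)
```

The lid is 59 mm across, centred at (519,-19.5), within 4 mm of the pad centre (516,-22). That is about the calibration accuracy, so I hand in.

```bash
python3 -c "
from station import arm
print(arm.hand_in())"
```

```text
the job is handed in; nothing more can be done
None
```

I swung the stage to its stop with the closed fingers. I then gripped the white, yellow-lidded tub lightly and slid it off the jack onto the pad. Finally I released it and moved the arm clear. The job was handed in at about 13 s.

- **Stage:** it came to rest where predicted, with the push force rising to about 15 N. The camera showed the pad in line with the jack.
- **Slide:** the tub was dragged flat across the jack. Past the jack's edge it was held level for a moment, about 2 mm above the lower pad and never above jack-top height, then set down.
- **Final position:** the tub stands upright. Its centre is at (519, -19.5) mm against the pad centre at about (516, -22) mm, so roughly 4 mm off, near the limit of the camera calibration. By these measurements it is about 15 mm clear of the jack.
- **Bystanders:** the pail, bottle and spatula blade measured within 2 mm of where they started.
- **Checks that disagreed:**
  - My first top-view lid measurement after the release merged with the yellow base plate, so I redid it.
  - The scene-camera lid readings run about 4–5 mm off the top view because they catch the rim.

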